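Lock down the sauce pump and set its drip cup

TASK

Closing time: shut down the sauce dispenser whose pump head still stands up with its wing pointing front to back, so that it is left like its neighbour. Press its winged head all the way down to the stop, turn it clockwise to the end while it is down and let it rise into its lock; and stand the spare ramekin upright on the worktop, centred under that dispenser's spout to catch drips. Leave the other dispenser, its ramekin and the other things alone.

Things in the scene. Friction and masses are not known exactly. Their poses are not given: they have to be found in the camera images.
- dispenser: The sauce dispenser to shut down: fixed stainless wedge housing, 150 mm deep (x), 118 mm wide (y), 90 mm high in front, 177 mm at the back; lid sloping 30 degrees to the front. Origin on the worktop under its centre; x points to its back, z up. A spring plunger stands square to the lid's middle, so leans 30 degrees to the front (-x); a steel sleeve, 38 mm diameter, 50 mm high, surrounds its foot.
- knob_grip (a point): Grip point of its pump head, on the plunger's axis, 6 mm below the wing's top; moves with the head. z: up along the axis (leaning 30 degrees), x: along the wing. The head is a black disc, 60 mm diameter (top face 18 mm below this point along z), with a wing on it 60 mm long (x), 16 mm thick (y), 24 mm high. When up, the point is 102 mm from the lid's centre along the axis.
- plunger (a joint): Press of the head along its axis: 0 = up, 0.024 m = at the stop. Spring 4 N up, 10.5 N at the stop. A pin in the sleeve's J-shaped slot lets the head turn only while it is held down 0.020 m or more; at the end of the turn, let go, it rises to about 0.0155 m in the locking notch and stays.
- knob (a joint): Turn of the head about its axis, clockwise as seen from above: about 0 = wing pointing front to back (unlocked), 1.2 rad = end stop. The locking notch spans 1.10 to 1.2 rad.
- dispenser_spout (a point): Mouth of this dispenser's fixed steel spout, 17 mm wide, facing straight down 64 mm above the worktop, 124 mm in front of the housing's centre, 49 mm in front of its front face. Axes as the dispenser's. From the mouth the spout rises 20 mm, then bends back along the sloping lid.
- ramekin: The spare white ramekin: open round cup, 69 mm across the rim, about 58 mm across the foot, 38 mm high, wall 5 mm, 90 g. Origin at the centre of its underside, z up.
- other_dispenser: The neighbouring dispenser of the same make, fixed, already locked down (head low, wing turned across). Origin and axes as for the first.
- other_plunger (a joint): Press of the neighbour's head, about 0.0155 m = locked.
- other_knob (a joint): Turn of the neighbour's head, 1.1 to 1.2 rad = locked.
- other_ramekin: White ramekin of the same size, already under the neighbour's spout. Origin at the centre of its underside.
- tin: Small food tin, 58 mm diameter, 72 mm high, standing at one side of the worktop. Origin at the centre of its underside.
- salt: Glass salt shaker with grey cap, 44 mm diameter, 90 mm high. Origin at the centre of its underside.
Things that resemble listed ones, but are neither listed nor needed, are in the scene too. What is shaped like the ramekin but orange is not meant.

How it is judged:
On the way, in this order (a step that is already met when the one before it is completed fails the run):
1. the head is pressed down to its stop (value of joint plunger above 0.0205 m), for 0.1 s.
2. the head is turned clockwise to its end and has risen into the locking notch (value of joint knob above 1.05 rad and value of joint plunger between 0.013 and 0.019 m), for 0.2 s.
At the end, for the whole second after the job is handed in: The dispenser's head stays down by itself in its locking notch (pressed 13 to 19 mm, turned at least 1.05 rad clockwise); the spare ramekin stands upright and still on the worktop with its centre within 18 mm of the point under that dispenser's spout; the neighbour is still locked (all of step 2 and horizontal distance between ramekin and dispenser_spout below 0.018 m and height (world z) of ramekin below 0.005 m and angle between ramekin's own z axis and vertical below 0.08 rad and linear speed of ramekin below 0.02 m/s and value of joint other_knob above 1.05 rad and value of joint other_plunger above 0.013 m); the robot touches nothing.
It fails at once if the neighbour's pump is unlocked (value of joint other_knob below 1 rad or value of joint other_plunger below 0.01 m).
It fails at once if the neighbour's ramekin is shifted by more than 20 mm (distance of other_ramekin from where it was at the start of the episode above 0.02 m).
It fails at once if the tin or the salt shaker is shifted by more than 30 mm (distance of any of tin, salt from where it was at the start of the episode above 0.03 m).
It also fails if it takes over 70 s, if anything falls off the work surface, if the arm or the gripper's body presses on something with over 40 N, if the wrist force passes 120 N, or if a joint passes its speed limit or range.

ROBOT

A 6-joint arm with a two-finger parallel gripper is mounted at the origin on a cart in front of the work surface, level with it; the furniture and walls round the work are solid. World frame = base frame: x ahead of the robot, y to its left, z up, the work surface at z = 0. Lengths are in m, angles in rad, forces in N, time in s.
With the tool pointing down it reaches from about 0.3 to 0.75 m from the base axis. Payload 8.5 kg.
Tool frame: the origin (TCP) lies between the finger pads; the fingertips stand 19 mm ahead of it and the grasp point (between the pads) is the TCP; z points along the fingers, y is the line along which they close (so a half turn about z gives the same grasp; the last joint's range is limited). The gripper opens to 85 mm and grips with 20 to 120 N. Pads are 22 mm wide; open, the fingers measure 114 mm over their backs; the gripper's body (76 mm by 85 mm) begins 54 mm behind the grasp point. The pads swing forward as they close: fully open they stand 13 mm farther back than shut.
Start: joints at [-1.337, 0.381, 1.297, -0, 1.464, -0.215], TCP at [0.239, -0.496, 0.223] pointing down, gripper open.
Joint ranges: [-3.11, 3.11], [-0.89, 2.33], [0.22, 2.48], [-1.42, 4.56], [0.17, 2.85], [-2.88, 2.88]. Speed limits (rad/s): [2.39, 2.39, 3.14, 3.14, 3.14, 3.14].

INTERFACE

Orientations are given as a unit quaternion [x, y, z, w].
In Python, from bench import * gives the robot as it stands.
- The arm moves only by the tool send_rows, never from a script. Its argument "targets" is a list of rows, each an object with "translation": the shift along the tool's x, y, z scaled (see below), a list of three; "yaw": the turn about the tool's z scaled (see below). A call has exactly 10 rows; each row shifts and turns the commanded pose from where the row before left it, along the tool's axes as they then stand; what a row does not reach is not made up. The controller multiplies each number of a shift by 0.03 m and each number of a turn by 0.1 rad. A row lasts 1/10 s, in which the tool goes at most 50 mm and 8.59 degrees, less where a joint would pass 70% of its speed; a pose out of reach is approached as far as the arm can. A call with a number of a shift or a turn outside -1 to 1 is refused whole. A call with a gripper value outside its range is refused whole. "jaw" is the finger opening in mm, from 0 to 85.4, set as the call begins (left out, the last holds). The fingers move at their own pace and stop on an object; "squeeze" is the grip in N (left out, the last holds). Time passes only in rows, so rows that do not move let the fingers close, or fill a call up. It gives the time, the measured TCP pose, the force, the opening and the grip force at its end, in the units of the state.
- get_state(): the state, without advancing time (a new reading comes with each control period).
- capture(name): name is "scene" or "top"; returns the picture (384x512x3 uint8, red, green, blue); there is no depth.
- calibration(name): a dict with "fx", "fy", "cx", "cy" (pixels), "camera_from_world" (4x4, takes a point from world to camera coordinates). Camera axes: x right, y up, looking along -z (the intrinsics and any distortion apply to the point x, -y, -z); pixel columns grow to the right and rows downward; lengths in m; the calibration is good to about 2 mm. A picture is of the moment at which its call begins. calibration takes no time and is no camera call.
- job_done(): hands the job in; it is judged then, once.
The state is a dict: "time": time; "qpos": joint angles; "qd": joint speeds; "tau": joint torques, N m; "eef_pos": TCP position; "eef_rot": TCP orientation; "wrist_force": force on the tool from outside, world axes, zero at the start; "moment": the same for the moment, N m; "opening": finger opening in m; "grasp_force": force on a finger pad.
Only numpy, scipy, OpenCV 4.12 (cv2) and the standard library are available. Lean on these libraries where they do the work, as an engineer would, in place of code of your own. Each camera call takes 0.05 s, during which the arm holds its last target. There are 200 camera calls.

## Working session

There is one attempt and no reset: what is moved stays moved. The work goes in short steps, Python scripts to look and compute and a tool call to move; the robot and the scene stay as the last step left them, time stands still between calls to the robot, and variables do not carry over. Pictures are saved under pics/ and viewed, at most 10 in all, crops included, and the job is handed in when it is done.

Besides the shell and the picture viewer there is one more tool, called as name([rows], argument=value, ...), one row to a line, values as JSON. send_rows: Moves the arm, as the interface text tells. Shifts and turns lie within -1 to 1; 1 stands for 0.03 m of shift or 0.1 rad of turn. Its arguments: {"type":"object","properties":{"targets":{"type":"array"},"jaw":{"type":"number"},"squeeze":{"type":"number"}},"required":["targets"]}

```bash
mkdir -p pics; ls; python3 - <<'E'
from bench import *
import cv2,numpy as np
for n in("scene","top"):
    im=capture(n); cv2.imwrite(f"pics/{n}0.png",im[:,:,::-1]); c=calibration(n); print(n,{k:(np.round(v,4).tolist()) for k,v in c.items()})
s=get_state(); print(s)
E
```

```text
pics
scene {'fx': 349.4621, 'fy': 349.4621, 'cx': 248.3139, 'cy': 194.0176, 'camera_from_world': [[0.8986, -0.4387, -0.0004, -0.533], [0.314, 0.6425, 0.699, -0.3016], [-0.3064, -0.6282, 0.7151, -1.2273], [0.0, 0.0, 0.0, 1.0]]}
top {'fx': 451.6211, 'fy': 451.6211, 'cx': 254.8309, 'cy': 191.9592, 'camera_from_world': [[0.0081, -1.0, -0.0028, -0.0159], [0.9788, 0.0074, 0.2045, -0.6091], [-0.2044, -0.0044, 0.9789, -1.3637], [0.0, 0.0, 0.0, 1.0]]}
{'time': 0.1, 'qpos': array([-1.33731654e+00,  3.81106923e-01,  1.29815699e+00, -5.39690297e-06,
        1.46364484e+00, -2.15303383e-01]), 'qd': array([ 1.36213559e-03, -2.44401629e-03, -2.60337399e-03, -8.91611919e-04,
        4.84721512e-05,  3.20430919e-03]), 'tau': array([ 3.43285996e-03, -4.49220371e+01, -2.31655294e+01, -2.39870451e-04,
        3.67530345e-03, -3.07019285e-06]), 'eef_pos': array([ 0.23855568, -0.49525545,  0.22199463]), 'eef_rot': array([ 9.74929392e-01,  2.22513475e-01, -8.66307430e-06, -6.57997618e-04]), 'wrist_force': array([0.42979771, 0.29370066, 0.36121193]), 'moment': array([ 0.0479131 ,  0.02007807, -0.01358742]), 'grasp_force': 0.0, 'opening': 0.08530131756845567}
```

View pics/scene0.png

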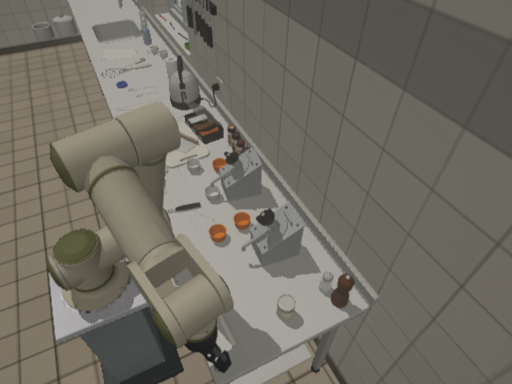

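View pics/top0.png

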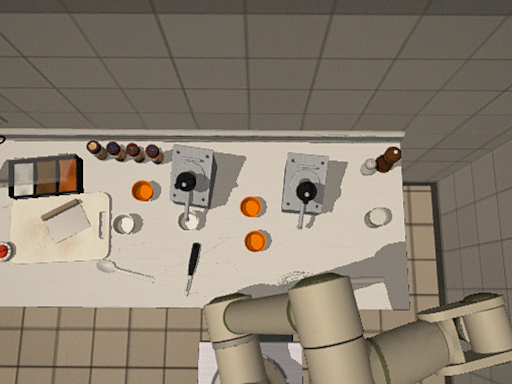

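The scene shows the target dispenser (head up, no ramekin) at top (305,187) and its locked neighbour at (190,180). The white spare looks to be at top (123,224) / scene (194,165). I'll enlarge the regions I need.

```bash
python3 - <<'E'
import cv2,numpy as np
a=cv2.imread("pics/top0.png"); b=cv2.imread("pics/scene0.png")
r=lambda i,x,y,w,h,s:cv2.resize(i[y:y+h,x:x+w],None,fx=s,fy=s,interpolation=cv2.INTER_CUBIC)
cv2.imwrite("pics/c1.png",r(a,270,140,133,100,6)) 
A=r(a,100,140,130,100,4); B=r(b,225,190,130,100,4)
C=r(b,165,130,100,75,4)
cv2.imwrite("pics/c2.png",r(b,225,195,130,100,6)); cv2.imwrite("pics/c3.png",np.hstack([cv2.resize(A,(390,300)),cv2.resize(C,(400,300))]))
E
```

```text
(no output)
```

View pics/c1.png

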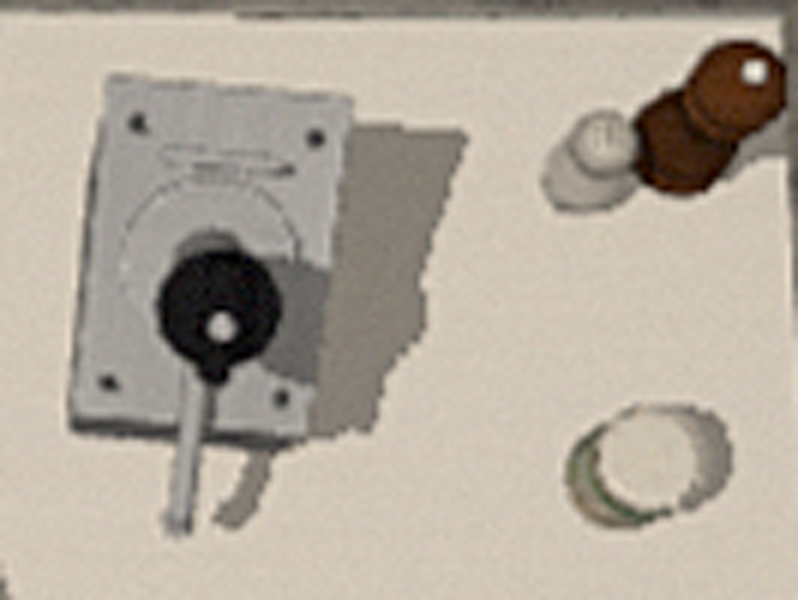

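View pics/c2.png

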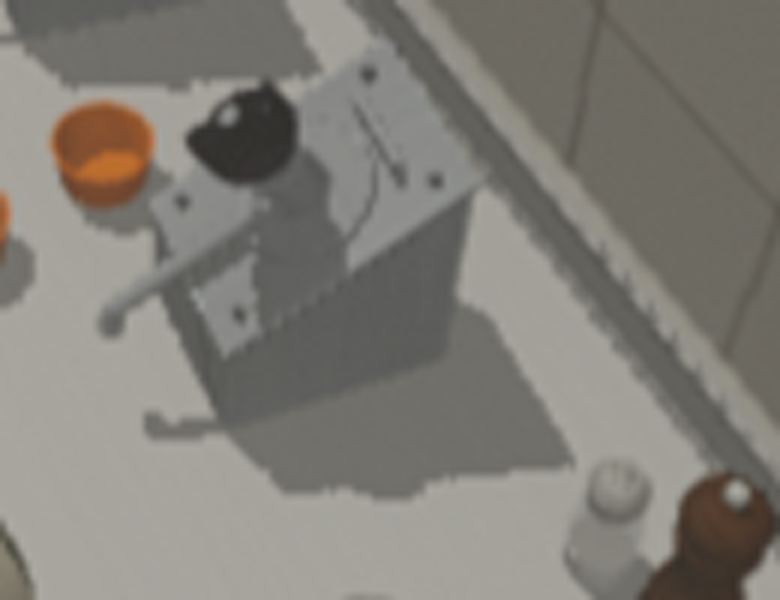

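View pics/c3.png

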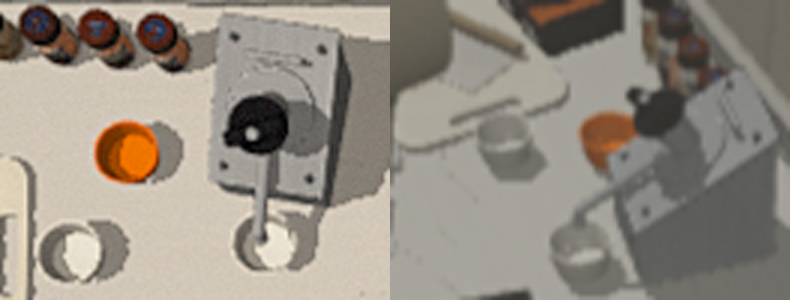

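```bash
cat > h.py <<'E'
from bench import *
import numpy as np
from scipy.optimize import least_squares
CAL={n:calibration(n) for n in("scene","top")}
def proj(n,P):
    c=CAL[n]; M=np.array(c["camera_from_world"]); p=np.atleast_2d(P)@M[:3,:3].T+M[:3,3]
    return np.c_[c["cx"]+c["fx"]*p[:,0]/-p[:,2], c["cy"]+c["fy"]*-p[:,1]/-p[:,2]]
def tri(a,b): # top px, scene px
    return least_squares(lambda P:np.r_[proj("top",P)[0]-a,proj("scene",P)[0]-b],[.5,0,.05])
def atz(n,a,z): return least_squares(lambda P:proj(n,[*P,z])[0]-a,[.5,0]).x
E
python3 - <<'E'
from h import *
t=lambda u,v:(270+(u-2.5)/6,140+(v-2.5)/6); s=lambda u,v:(225+(u-2.5)/6,195+(v-2.5)/6)
T=[t(108,77),t(352,97),t(72,415),t(300,435),t(178,528),t(220,308)]
S=[s(385,42),s(485,183),s(155,200),s(225,355),s(112,325),s(247,133)]
sn=.5;cs=np.cos(np.pi/6)
L=np.array([[.075,.059,.177],[.075,-.059,.177],[-.075,.059,.09],[-.075,-.059,.09],[-.124,0,.066],[-.084*sn,0,.1335+.084*cs]])
for k,(a,b) in enumerate(zip(T,S)):
    r=tri(a,b); print(k,r.x.round(4),r.fun.round(1),L[k,2].round(3))
def W(p):
    c,q=np.cos(p[2]),np.sin(p[2]); return L@np.array([[c,q,0],[-q,c,0],[0,0,1]])+[p[0],p[1],0]
f=lambda p:np.r_[(proj("top",W(p))-T).ravel(),(proj("scene",W(p))-S).ravel()]
r=least_squares(f,[.6,-.1,0],loss="soft_l1"); print(r.x, r.fun.reshape(-1,2).round(1).tolist())
p=r.x;print("spout",W(p)[4])
r=tri((123.7,223.7),(193.5,163.2));print("ram",r.x,r.fun)
print("otherram",atz("top",(100+267/3,140+243/3),.038),"tin",atz("top",t(650,455),.072),"salt",atz("top",t(605,140),.09),"oranges",atz("top",(250,206),.038),atz("top",(255,240),.038),atz("top",(142,190),.038))
E
```

```text
0 [ 0.7043 -0.1071  0.1759] [-0.1  0.5  0.6 -0.2] 0.177
1 [ 0.6954 -0.2269  0.179 ] [-0.   0.   0.1 -0. ] 0.177
2 [ 0.5529 -0.0942  0.0923] [ 0.1 -0.6 -0.7  0.2] 0.09
3 [ 0.5425 -0.2107  0.0884] [ 0.  -0.1 -0.1  0. ] 0.09
4 [ 0.498  -0.1499  0.0677] [ 0.1 -0.5 -0.5  0.1] 0.066
5 [ 0.5823 -0.1572  0.2071] [-0.1  0.3  0.4 -0.1] 0.206
[ 0.6236856  -0.16001863 -0.08831381] [[0.2, 0.6], [-0.6, 1.0], [0.2, -0.9], [0.6, -0.6], [-0.2, -1.1], [-0.4, 0.5], [0.6, -0.2], [-0.8, 0.3], [-0.3, 0.6], [0.4, -0.0], [-0.1, 0.0], [0.1, -0.1]]
spout [ 0.50016884 -0.14908194  0.066     ]
ram [0.50913088 0.40518969 0.0338636 ] [ 0.00581279 -0.02950775 -0.0422978   0.01070646]
otherram [0.51871296 0.19714677] tin [ 0.5358951  -0.39360104] salt [ 0.69941042 -0.37312271] oranges [0.56851194 0.00404172] [ 0.46009565 -0.01280476] [0.6181476  0.35237836]
```

send_rows([
  {"translation":[0.5,-0.2,-0.23],"yaw":0},
  {"translation":[0.75,-0.27,-0.23],"yaw":0},
  {"translation":[0.75,-0.27,-0.23],"yaw":0},
  {"translation":[0.75,-0.27,-0.23],"yaw":0},
  {"translation":[0.75,-0.27,-0.23],"yaw":0},
  {"translation":[0.75,-0.27,-0.23],"yaw":0},
  {"translation":[0.75,-0.27,-0.23],"yaw":0},
  {"translation":[0.75,-0.27,-0.23],"yaw":0},
  {"translation":[0.75,-0.27,-0.23],"yaw":0},
  {"translation":[0.75,-0.27,-0.23],"yaw":0},
], jaw=30, squeeze=40)

```text
time: 1.1
eef_pos: [0.4013, -0.3282, 0.2923]
eef_rot: [0.975, 0.223, 0.0, 0.0]
wrist_force: [0.8, -0.0, 0.1]
opening: 0.0298
grasp_force: 0.0
```

send_rows([
  {"translation":[0.75,-0.27,0],"yaw":0},
  {"translation":[0.75,-0.27,0],"yaw":0},
  {"translation":[0.75,-0.27,0],"yaw":0},
  {"translation":[0.75,-0.27,0],"yaw":0},
  {"translation":[0.75,-0.27,0],"yaw":0},
  {"translation":[0.75,-0.27,0],"yaw":0},
  {"translation":[0.75,-0.27,0],"yaw":0},
  {"translation":[0.75,-0.27,0],"yaw":0},
  {"translation":[0.75,-0.27,0],"yaw":0},
  {"translation":[0.75,-0.27,0],"yaw":0},
])

```text
time: 2.1
eef_pos: [0.5684, -0.1574, 0.292]
eef_rot: [0.975, 0.223, 0.0, -0.0]
wrist_force: [0.2, -0.6, 0.7]
opening: 0.03
grasp_force: 0.0
```

send_rows([
  {"translation":[0,0,0],"yaw":-0.8},
  {"translation":[0,0,0],"yaw":-1},
  {"translation":[0,0,0],"yaw":-1},
  {"translation":[0,0,0],"yaw":-1},
  {"translation":[0,0,0],"yaw":-1},
  {"translation":[0,0,0],"yaw":-1},
  {"translation":[0,0,0],"yaw":-1},
  {"translation":[0,0,0],"yaw":-1},
  {"translation":[0,0,0],"yaw":-1},
  {"translation":[0,0,0],"yaw":-1},
])

```text
time: 3.1
eef_pos: [0.5678, -0.1582, 0.2919]
eef_rot: [0.754, 0.657, 0.0, -0.0]
wrist_force: [0.7, 0.2, -0.4]
opening: 0.0299
grasp_force: 0.0
```

send_rows([
  {"translation":[0,0,0],"yaw":-1},
  {"translation":[0,0,0],"yaw":-1},
  {"translation":[0,0,0],"yaw":-1},
  {"translation":[0,0,0],"yaw":-1},
  {"translation":[0,0,0],"yaw":-1},
  {"translation":[0,0,0],"yaw":-1},
  {"translation":[0,0,0],"yaw":-1},
  {"translation":[0,0,0],"yaw":-1},
  {"translation":[0,0,0],"yaw":-1},
  {"translation":[0,0,0],"yaw":-1},
])

```text
time: 4.1
eef_pos: [0.5678, -0.1582, 0.2919]
eef_rot: [0.347, 0.938, 0.0, -0.0]
wrist_force: [-0.5, 0.1, -0.1]
opening: 0.03
grasp_force: 0.0
```

send_rows([
  {"translation":[0,0,0],"yaw":-1},
  {"translation":[0,0,0],"yaw":-1},
  {"translation":[0,0,0],"yaw":-1},
  {"translation":[0,0,0],"yaw":-1},
  {"translation":[0,0,0],"yaw":-1},
  {"translation":[0,0,0],"yaw":-1},
  {"translation":[0,0,0],"yaw":-0.24},
  {"translation":[0,0,0],"yaw":0},
  {"translation":[0,0,0],"yaw":0},
  {"translation":[0,0,0],"yaw":0},
])

```text
time: 5.1
eef_pos: [0.5679, -0.1592, 0.2916]
eef_rot: [0.045, 0.999, 0.0, 0.0]
wrist_force: [-0.4, 0.4, -0.3]
opening: 0.0298
grasp_force: 0.0
```

send_rows([
  {"translation":[-0.155,0.137,0],"yaw":0},
  {"translation":[0,0,0],"yaw":0},
  {"translation":[0,0,0.4],"yaw":0},
  {"translation":[0,0,0.4],"yaw":0},
  {"translation":[0,0,0.4],"yaw":0},
  {"translation":[0,0,0.3],"yaw":0},
  {"translation":[0,0,0.2],"yaw":0},
  {"translation":[0,0,0.2],"yaw":0},
  {"translation":[0,0,0],"yaw":0},
  {"translation":[0,0,0],"yaw":0},
])

```text
time: 6.1
eef_pos: [0.573, -0.1558, 0.2348]
eef_rot: [0.044, 0.999, -0.0, 0.0]
wrist_force: [-0.8, -0.2, 0.1]
opening: 0.0299
grasp_force: 0.0
```

```bash
python3 - <<'E'
from bench import *
import cv2,numpy as np
a=capture("top");b=capture("scene")
r=lambda i,x,y,w,h,s:cv2.resize(i[y:y+h,x:x+w],None,fx=s,fy=s,interpolation=cv2.INTER_CUBIC)
cv2.imwrite("pics/d.png",np.hstack([r(a,260,150,100,80,4),r(b,220,180,100,80,4)])[:,:,::-1])
E
```

```text
(no output)
```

View pics/d.png

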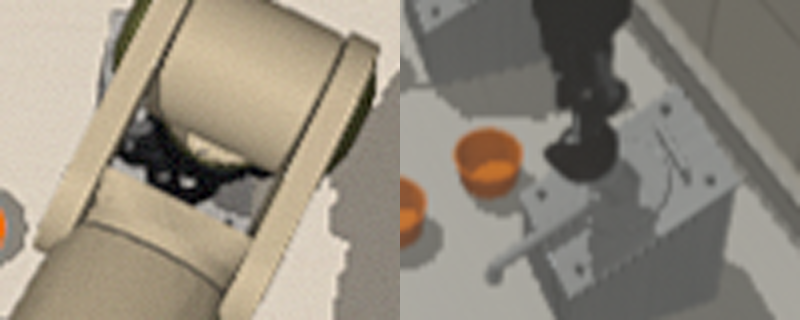

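The gripper is straddling the head (scene crop about (585,140)). Now I press down in steps.

send_rows([
  {"translation":[0,0,0.1],"yaw":0},
  {"translation":[0,0,0.1],"yaw":0},
  {"translation":[0,0,0.1],"yaw":0},
  {"translation":[-0.05,0,0.087],"yaw":0},
  {"translation":[-0.05,0,0.087],"yaw":0},
  {"translation":[-0.05,0,0.087],"yaw":0},
  {"translation":[-0.05,0,0.087],"yaw":0},
  {"translation":[0,0,0],"yaw":0},
  {"translation":[0,0,0],"yaw":0},
  {"translation":[0,0,0],"yaw":0},
])

```text
time: 7.2
eef_pos: [0.5789, -0.1563, 0.2152]
eef_rot: [0.044, 0.999, -0.0, 0.0]
wrist_force: [-0.0, 0.2, 0.0]
opening: 0.0298
grasp_force: 0.0
```

send_rows([
  {"translation":[-0.05,0,0.087],"yaw":0},
  {"translation":[-0.05,0,0.087],"yaw":0},
  {"translation":[-0.05,0,0.087],"yaw":0},
  {"translation":[0,0,0],"yaw":0},
  {"translation":[0,0,0],"yaw":0},
  {"translation":[0,0,0],"yaw":0},
  {"translation":[0,0,0],"yaw":0},
  {"translation":[0,0,0],"yaw":0},
  {"translation":[0,0,0],"yaw":0},
  {"translation":[0,0,0],"yaw":0},
])

```text
time: 8.2
eef_pos: [0.5834, -0.1567, 0.2073]
eef_rot: [0.044, 0.999, -0.0, 0.0]
wrist_force: [-0.5, 0.3, 0.3]
opening: 0.0301
grasp_force: 0.0
```

```bash
python3 - <<'E'
from bench import *
import cv2,numpy as np
b=capture("scene"); s=get_state(); print(s["wrist_force"],s["moment"],s["tau"])
r=lambda i,x,y,w,h,s:cv2.resize(i[y:y+h,x:x+w],None,fx=s,fy=s,interpolation=cv2.INTER_CUBIC)
i=r(b,230,170,80,80,7); i=np.clip(i.astype(float)*2.2,0,255).astype(np.uint8)
cv2.imwrite("pics/e.png",i[:,:,::-1])
from h import proj
for P in([*s["eef_pos"]],[s["eef_pos"][0],s["eef_pos"][1],s["eef_pos"][2]-.019],[.5819,-.1563,.2062]): print((proj("scene",P)[0]-[230,170])*7)
E
```

```text
[-0.14451818 -0.15192679 -0.42001155] [ 0.00754058  0.02855297 -0.02120964] [ 1.82137569e-04 -5.07073152e+01 -2.33877468e+01 -3.66618060e-04
  3.35659861e-04 -8.25560574e-05]
[254.54623897 324.87181906]
[253.0983394  350.75409935]
[251.27120508 326.78164739]
```

View pics/e.png

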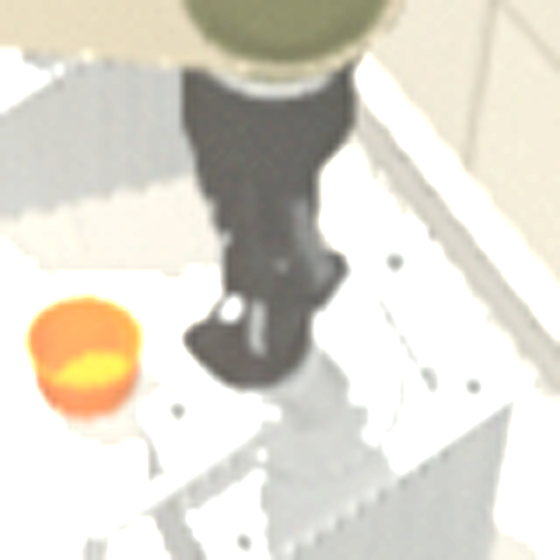

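```bash
python3 - <<'E'
from h import *
import cv2
b=capture("scene")[:,:,::-1]; o=cv2.imread("pics/scene0.png"); s=get_state()
yaw=-.0883;c0=np.array([.6237,-.16,.1335]);Rz=np.array([[np.cos(yaw),-np.sin(yaw),0],[np.sin(yaw),np.cos(yaw),0],[0,0,1]])
X=Rz@[np.cos(np.pi/6),0,.5];Y=Rz@[0,1.,0];N=np.cross(X,Y)
G=c0+.102*N;print(G,N)
a=np.linspace(0,2*np.pi,40)
lines=[([G-.018*N+.03*(np.cos(t)*X+np.sin(t)*Y) for t in a],(0,255,255))]
for h in(-.018,.006): lines.append(([G+h*N+u*X+v*Y for u,v in((.03,.008),(.03,-.008),(-.03,-.008),(-.03,.008),(.03,.008))],(0,255,0)))
T=s["eef_pos"]
F=[([T+[u,v*sg,-.019] for u,v in((.011,.015),(.011,.029),(-.011,.029),(-.011,.015),(.011,.015))],(255,0,255)) for sg in(1,-1)]
def draw(im,L,k=8):
    i=im[185:245,240:290]; i=cv2.resize(i,None,fx=k,fy=k,interpolation=cv2.INTER_CUBIC)
    i=np.clip(255*(i/255.)**.5,0,255).astype(np.uint8).copy()
    for P,c in L: cv2.polylines(i,[np.int32((proj("scene",np.array(P))-[240,185]+.5)*k)],False,c,1)
    return i
cv2.imwrite("pics/f.png",np.hstack([draw(o,lines),draw(b,F)]))
E
```

```text
[ 0.57289869 -0.15550255  0.22183459] [-0.49805204  0.04409265  0.8660254 ]
```

View pics/f.png

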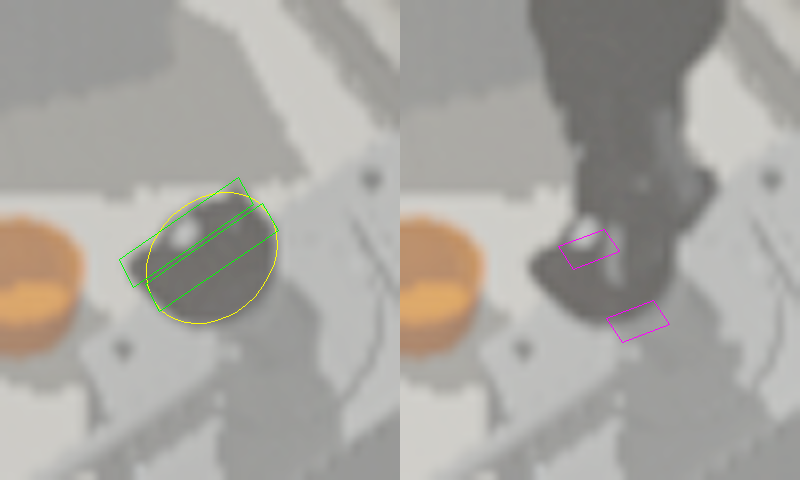

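send_rows([
  {"translation":[0,0,0.05],"yaw":0},
  {"translation":[0,0,0.05],"yaw":0},
  {"translation":[0,0,0.05],"yaw":0},
  {"translation":[0,0,0.05],"yaw":0},
  {"translation":[0,0,0],"yaw":0},
  {"translation":[0,0,0],"yaw":0},
  {"translation":[0,0,0],"yaw":0},
  {"translation":[0,0,0],"yaw":0},
  {"translation":[0,0,0],"yaw":0},
  {"translation":[0,0,0],"yaw":0},
])

```text
time: 9.3
eef_pos: [0.5835, -0.1567, 0.2014]
eef_rot: [0.044, 0.999, -0.0, 0.0]
wrist_force: [0.4, -0.2, 4.0]
opening: 0.0299
grasp_force: 1.4
```

send_rows([
  {"translation":[-0.05,0,0.087],"yaw":0},
  {"translation":[-0.05,0,0.087],"yaw":0},
  {"translation":[-0.05,0,0.087],"yaw":0},
  {"translation":[-0.05,0,0.087],"yaw":0},
  {"translation":[0,0,0],"yaw":0},
  {"translation":[0,0,0],"yaw":0},
  {"translation":[0,0,0],"yaw":0},
  {"translation":[0,0,0],"yaw":0},
  {"translation":[0,0,0],"yaw":0},
  {"translation":[0,0,0],"yaw":0},
])

```text
time: 10.3
eef_pos: [0.5895, -0.1573, 0.191]
eef_rot: [0.044, 0.999, -0.0, 0.0]
wrist_force: [-0.2, 0.5, 7.5]
opening: 0.03
grasp_force: 3.0
```

```bash
python3 - <<'E'
from h import *
import cv2
s=get_state(); print(s["wrist_force"],s["moment"],s["grasp_force"])
b=capture("scene")[:,:,::-1]; o=cv2.imread("pics/scene0.png")
cv2.imwrite("pics/g_raw.png",b)
m=lambda i:(i[185:245,240:290].max(2)<75)
for nm,i in(("old",o),("new",b)):
    k=m(i); print(nm); 
    for r in range(18,50): print(r+185,''.join('#' if v else '.' for v in k[r]))
E
```

```text
[-0.23854663  0.54330591  7.51308556] [ 0.11429349  0.05964181 -0.0069699 ] 2.973355036228895
old
203 ..................................................
204 ..................................................
205 ..................................................
206 ..................................................
207 ..................................................
208 ..................................................
209 .............................#....................
210 ..........................#####...................
211 ........................########..................
212 ........................#########.................
213 .........................#########................
214 .........................#########................
215 ....................#...##########................
216 ..................################................
217 .................#################................
218 ................##################................
219 .................#################................
220 ..................################................
221 ........
[... 1821 characters left out ...]
.........#########.######...............
223 .....................#############................
224 ......................###########.................
225 .......................#########..................
226 ........................#######...................
227 ..................................................
228 ..................................................
229 ..................................................
230 ..................................................
231 ..................................................
232 ..................................................
233 ..................................................
234 ..................................................
```

send_rows([
  {"translation":[-0.05,0,0.087],"yaw":0},
  {"translation":[-0.05,0,0.087],"yaw":0},
  {"translation":[-0.05,0,0.087],"yaw":0},
  {"translation":[-0.033,0,0.058],"yaw":0},
  {"translation":[0,0,0],"yaw":0},
  {"translation":[0,0,0],"yaw":0},
  {"translation":[0,0,0],"yaw":0},
  {"translation":[0,0,0],"yaw":0},
  {"translation":[0,0,0],"yaw":0},
  {"translation":[0,0,0],"yaw":0},
])

```text
time: 11.35
eef_pos: [0.5948, -0.1577, 0.1818]
eef_rot: [0.044, 0.999, -0.0, 0.0]
wrist_force: [-2.2, -0.1, 9.3]
opening: 0.03
grasp_force: 4.3
```

send_rows([
  {"translation":[-0.02,0,0.035],"yaw":0},
  {"translation":[0,0,0],"yaw":0},
  {"translation":[0,0,0],"yaw":0},
  {"translation":[0,0,0],"yaw":0},
  {"translation":[0,0,0],"yaw":0},
  {"translation":[0,0,0],"yaw":0},
  {"translation":[0,0,0],"yaw":0},
  {"translation":[0,0,0],"yaw":0},
  {"translation":[0,0,0],"yaw":0},
  {"translation":[0,0,0],"yaw":0},
])

```text
time: 12.35
eef_pos: [0.5953, -0.1578, 0.1809]
eef_rot: [0.044, 0.999, -0.0, 0.0]
wrist_force: [-3.0, 0.9, 9.4]
opening: 0.0301
grasp_force: 5.1
```

send_rows([
  {"translation":[-0.033,0,0.058],"yaw":0},
  {"translation":[-0.017,0,0.029],"yaw":0},
  {"translation":[0,0,0],"yaw":0},
  {"translation":[0,0,0],"yaw":0},
  {"translation":[0,0,0],"yaw":0},
  {"translation":[0,0,0],"yaw":0},
  {"translation":[0,0,0],"yaw":0},
  {"translation":[0,0,0],"yaw":0},
  {"translation":[0,0,0],"yaw":0},
  {"translation":[0,0,0],"yaw":0},
])

```text
time: 13.35
eef_pos: [0.5958, -0.1579, 0.1805]
eef_rot: [0.044, 0.999, -0.001, -0.0]
wrist_force: [-14.1, 3.1, 24.8]
opening: 0.0299
grasp_force: 14.4
```

send_rows([
  {"translation":[0,0,0],"yaw":0},
  {"translation":[0,0,0],"yaw":0},
  {"translation":[0,0,0],"yaw":0.4},
  {"translation":[0,0,0],"yaw":0.4},
  {"translation":[0,0,0],"yaw":0.4},
  {"translation":[0,0,0],"yaw":0},
  {"translation":[0,0,0],"yaw":0},
  {"translation":[0,0,0],"yaw":0},
  {"translation":[0,0,0],"yaw":0},
  {"translation":[0,0,0],"yaw":0},
], jaw=24, squeeze=20)

```text
time: 14.35
eef_pos: [0.5958, -0.1574, 0.1813]
eef_rot: [0.104, 0.995, -0.0, 0.0]
wrist_force: [-15.7, 4.6, 30.4]
opening: 0.024
grasp_force: 17.1
```

send_rows([
  {"translation":[0,0,-0.01],"yaw":0.4},
  {"translation":[0,0,-0.01],"yaw":0.4},
  {"translation":[0,0,-0.01],"yaw":0.4},
  {"translation":[0,0,-0.01],"yaw":0.4},
  {"translation":[0,0,0],"yaw":0.4},
  {"translation":[0,0,0],"yaw":0},
  {"translation":[0,0,0],"yaw":0},
  {"translation":[0,0,0],"yaw":0},
  {"translation":[0,0,0],"yaw":0},
  {"translation":[0,0,0],"yaw":0},
])

```text
time: 15.35
eef_pos: [0.5954, -0.1576, 0.1825]
eef_rot: [0.203, 0.979, -0.0, -0.0]
wrist_force: [-18.3, 2.5, 30.4]
opening: 0.0241
grasp_force: 21.9
```

send_rows([
  {"translation":[0,0,-0.015],"yaw":0.4},
  {"translation":[0,0,-0.015],"yaw":0.4},
  {"translation":[0,0,-0.015],"yaw":0.4},
  {"translation":[0,0,-0.015],"yaw":0.4},
  {"translation":[0,0,0],"yaw":0.4},
  {"translation":[0,0,0],"yaw":0},
  {"translation":[0,0,0],"yaw":0},
  {"translation":[0,0,0],"yaw":0},
  {"translation":[0,0,0],"yaw":0},
  {"translation":[0,0,0],"yaw":0},
])

```text
time: 16.35
eef_pos: [0.5943, -0.1591, 0.1833]
eef_rot: [0.3, 0.954, -0.002, -0.002]
wrist_force: [-22.5, -3.9, 26.9]
opening: 0.0236
grasp_force: 16.8
```

```bash
python3 - <<'E'
from h import *
import cv2
s=get_state(); print(s["wrist_force"],s["moment"],s["grasp_force"],s["qpos"])
b=capture("scene")[:,:,::-1]; cv2.imwrite("pics/h_raw.png",b)
for r in range(205,232): print(r,''.join('#' if v<50 else '+' if v<75 else '.' for v in b[r,240:290].max(1)))
E
```

```text
[-22.48713349  -3.89872575  26.92647676] [-0.31061192  3.36067965  0.11300235] 16.84208166141616 [-0.4517556   0.52515507  1.1685252  -0.00472687  1.45049479 -1.41233491]
205 .........................++++++++#++..............
206 .........................++++++++#+...............
207 .........................+#+++++##+...............
208 .........................+++++++##+...............
209 .........................+++++++#+................
210 .........................+++++++++................
211 .........................+++++++++................
212 .........................+++++++++................
213 .........................+++.+++++................
214 .........................+++.++++++...............
215 .........................+++++++++#+..............
216 .........................++++++++###+.............
217 .......................+++++++++++##+.............
218 ....................+++++++++++++###+.............
219 ...................+++++++.++++++####.............
220 ...................+++++++.++++.++##+.............
221 ....................++++++.++++..+##+.............
222 .....................+#+++.++++.+###++............
223 ......................+++++++++++###+.............
224 ......................+#+++++++++#++..............
225 .......................+#+++++++##+...............
226 ........................++++###++++...............
227 .........................++++++++.................
228 ...........................+++....................
229 ..................................................
230 ..................................................
231 ..................................................
```

send_rows([
  {"translation":[0,0,-0.02],"yaw":0.5},
  {"translation":[0,0,-0.02],"yaw":0.5},
  {"translation":[0,0,-0.02],"yaw":0.5},
  {"translation":[0,0,-0.02],"yaw":0.5},
  {"translation":[0,0,0],"yaw":0},
  {"translation":[0,0,0],"yaw":0},
  {"translation":[0,0,0],"yaw":0},
  {"translation":[0,0,0],"yaw":0},
  {"translation":[0,0,0],"yaw":0},
  {"translation":[0,0,0],"yaw":0},
])

```text
time: 17.4
eef_pos: [0.5935, -0.1597, 0.1842]
eef_rot: [0.394, 0.919, -0.003, -0.003]
wrist_force: [-22.9, -6.5, 18.6]
opening: 0.024
grasp_force: 20.5
```

```bash
python3 - <<'E'
from h import *
import cv2
s=get_state(); print(s["wrist_force"],s["moment"],s["grasp_force"])
b=capture("scene")[:,:,::-1]; cv2.imwrite("pics/h2_raw.png",b)
for r in range(205,232): print(r,''.join('#' if v<50 else '+' if v<75 else '.' for v in b[r,240:290].max(1)))
E
```

```text
[-22.85199819  -6.46885866  18.59914515] [-0.84885457  3.41345429  0.20729371] 20.469433416379843
205 ........................++++++##+#++..............
206 ........................+++++++##+#+..............
207 .......................++++++#+#+#+...............
208 ........................++++++#+#+................
209 ........................++++++++#+................
210 .......................+++++++++#+................
211 ......................++++++++++++................
212 .....................+++++++++++#+................
213 .....................+++++++++++++................
214 ......................++++++++++#++...............
215 ......................+++++++#+++##+..............
216 .....................+++++++#+++++##..............
217 ....................++++++++++++++##+.............
218 ...................++++++++++++.+###+.............
219 ...................+++++++++++..+####.............
220 ....................+#++++++++.++####.............
221 .....................+++++++++.++####.............
222 ......................++++++++.++###++............
223 ......................+#++++++.+####+.............
224 ......................+##+++++++###+..............
225 .......................+#++++++###++..............
226 ........................+++++####++...............
227 .........................++++#+++.................
228 ..........................+++++...................
229 ..................................................
230 ..................................................
231 ..................................................
```

send_rows([
  {"translation":[0.046,-0.048,0],"yaw":0},
  {"translation":[0,0,-0.01],"yaw":0.5},
  {"translation":[0,0,-0.01],"yaw":0.5},
  {"translation":[0,0,-0.01],"yaw":0.5},
  {"translation":[0,0,-0.01],"yaw":0.5},
  {"translation":[0,0,0],"yaw":0},
  {"translation":[0,0,0],"yaw":0},
  {"translation":[0,0,0],"yaw":0},
  {"translation":[0,0,0],"yaw":0},
  {"translation":[0,0,0],"yaw":0},
])

```text
time: 18.45
eef_pos: [0.5921, -0.1603, 0.1848]
eef_rot: [0.484, 0.875, -0.003, -0.002]
wrist_force: [-18.7, -9.2, 13.4]
opening: 0.0239
grasp_force: 18.1
```

```bash
python3 - <<'E'
from h import *
import cv2
s=get_state(); print(s["wrist_force"],s["moment"],s["grasp_force"])
b=capture("scene")[:,:,::-1]; cv2.imwrite("pics/h3_raw.png",b)
for r in range(205,232): print(r,''.join('#' if v<50 else '+' if v<75 else '.' for v in b[r,240:290].max(1)))
E
```

```text
[-18.65927519  -9.2331286   13.37224187] [-1.38682308  2.62761743  0.10989397] 18.09852565638721
205 ......................+++++++#++####+.............
206 .......................++++++++++###+.............
207 ......................+++++##+#+###+..............
208 ......................++++++#++##+++..............
209 ..................++.+++++++++++++................
210 ..................++++++++++++++++................
211 .................+++++++++..++++++................
212 ..................++++++++..++++++................
213 ...................+++++++++++++#+................
214 ...................+++++++#+++++#++...............
215 ...................+++++++++++++++++..............
216 ....................++++++++++++++++..............
217 ...................+#++++++++.+++++#+.............
218 ....................+++++++++.++++##+.............
219 .....................++++++++.++#####.............
220 ......................+++++++.++####+.............
221 ......................++++++..+######.............
222 ......................++++++..+#####++............
223 ......................+#++++..+##+##+.............
224 .......................+++++++#####+..............
225 .......................+++++#+###+++..............
226 ........................++++#+##+++...............
227 .........................++##++++.................
228 ..........................+++++...................
229 ..................................................
230 ..................................................
231 ..................................................
```

send_rows([
  {"translation":[0.027,-0.042,0],"yaw":0},
  {"translation":[0,0,0],"yaw":0.5},
  {"translation":[0,0,0],"yaw":0.5},
  {"translation":[0,0,0],"yaw":0.5},
  {"translation":[0,0,0],"yaw":0.5},
  {"translation":[0,0,0],"yaw":0},
  {"translation":[0,0,0],"yaw":0},
  {"translation":[0,0,0],"yaw":0},
  {"translation":[0,0,0],"yaw":0},
  {"translation":[0,0,0],"yaw":0},
])

```text
time: 19.5
eef_pos: [0.5907, -0.1605, 0.1846]
eef_rot: [0.569, 0.822, -0.004, -0.001]
wrist_force: [-18.8, -10.4, 12.0]
opening: 0.0238
grasp_force: 16.0
```

```bash
python3 - <<'E'
from h import *
import cv2
s=get_state(); print(s["wrist_force"],s["moment"],s["grasp_force"])
b=capture("scene")[:,:,::-1]; cv2.imwrite("pics/h4_raw.png",b)
for r in range(203,230): print(r,''.join('#' if v<50 else '+' if v<75 else '.' for v in b[r,240:290].max(1)))
E
```

```text
[-18.82553775 -10.42819928  11.962582  ] [-1.68704967  2.61218999  0.12849374] 15.96783694520127
203 ....................++++++++#+++######+++.........
204 ....................++++++++++++#######+..........
205 ....................+++++++#+++######++...........
206 ...................++++++++#++###+##++............
207 ...............+..++++++++#+++#+++##+.............
208 ..............+++++++++++++++++#+###..............
209 ..............++++++++++++++++#+++++..............
210 ...............+++++++++++++++++++................
211 ................++++++++++++++##++................
212 .................++++++++++++####++...............
213 .................+#++++++++++++##++...............
214 ..................++++++++++++++#++...............
215 ...................+++++++++++++++++..............
216 ....................+#+++++++++++++++.............
217 .....................+++++++.++++++++.............
218 ......................+++++..++++#+##.............
219 ......................+++++..+++++###.............
220 ......................+++++..+++#####.............
221 ......................+++++..+##+###+.............
222 ......................+#+++..+######++............
223 ......................+#+++.+######++.............
224 ......................+++++++##+###+..............
225 .......................++++++#+##++...............
226 ........................+++#+++#++................
227 .........................++#+++++.................
228 ..........................+++++...................
229 ..................................................
```

send_rows([
  {"translation":[0,-0.05,0],"yaw":0},
  {"translation":[0,0,0],"yaw":0.6},
  {"translation":[0,0,0.01],"yaw":0.6},
  {"translation":[0,0,0],"yaw":0.6},
  {"translation":[0,0,0.01],"yaw":0.6},
  {"translation":[0,0,0],"yaw":0},
  {"translation":[0,0,0],"yaw":0},
  {"translation":[0,0,0],"yaw":0},
  {"translation":[0,0,0],"yaw":0},
  {"translation":[0,0,0],"yaw":0},
])

```text
time: 20.55
eef_pos: [0.5893, -0.1608, 0.1841]
eef_rot: [0.663, 0.749, -0.004, -0.001]
wrist_force: [-17.4, -9.9, 12.7]
opening: 0.0241
grasp_force: 18.5
```

```bash
python3 - <<'E'
from h import *
import cv2
s=get_state(); print(s["wrist_force"],s["moment"],s["grasp_force"])
b=capture("scene")[:,:,::-1]; cv2.imwrite("pics/h5_raw.png",b)
for r in range(200,230): print(r,''.join('#' if v<50 else '+' if v<75 else '.' for v in b[r,240:290].max(1)))
E
```

```text
[-17.38015255  -9.93906816  12.66764113] [-1.60671478  2.73052708  0.54829609] 18.492738405475393
200 ..................++++++###+#+###+#####++###+.....
201 ..................++++++++++++++######+..+##......
202 ..................++++++++++++#+#####+...+#+......
203 ..................++++++++++++++######+..+#.......
204 .................++++++++++#+#++####+++++#+.......
205 ...........+++.+++++++#+++++++###+###+++#+........
206 ...........++++++++..+++++#+++++#####+###+........
207 ...........++++++++..+#+++++++++++####+++.........
208 .............++++++...++++++++.++++##+............
209 ..............+++++...+++++#++++#####.............
210 ...............++++..++++++++++++###+.............
211 ...............+++++.+++++++..+#++++..............
212 ................++++++++++++..+#+++...............
213 .................++++++++++++++##++...............
214 ..................++++++++++++###+................
215 ...................+++++++++++#+#+.+..............
216 ....................++++++++++#+++.+..............
217 .....................+++++.++++##+.++.............
218 ......................++++.+++++++.+#.............
219 ......................+++..+++++++.+#.............
220 ......................+++..+++####+#+.............
221 ......................+++..+#+###+###.............
222 ......................+++..+###+####++............
223 ......................+++..+#+######+.............
224 ......................++++++++#####+..............
225 .......................++++#+++###+...............
226 ........................+##++####++...............
227 .........................++++++++.................
228 ..........................+++++...................
229 ..................................................
```

```bash
cat >> h.py <<'E'
yaw=-.0883;c0=np.array([.6237,-.16,.1335]);Rz=np.array([[np.cos(yaw),-np.sin(yaw),0],[np.sin(yaw),np.cos(yaw),0],[0,0,1]])
X=Rz@[np.cos(np.pi/6),0,.5];Y=Rz@[0,1.,0];N=np.cross(X,Y)
def nub(th,d):
    G=c0+(.102-d)*N; w=-(np.cos(th)*X-np.sin(th)*Y); v=np.cross(N,w)
    P=np.array([G+h*N+.03*w+s*.008*v for h in(-.018,.006) for s in(1,-1)])
    return proj("scene",P)
E
python3 - <<'E'
from h import *
for th,d in((0,0),(.8,.024),(1,.024),(1.1,.024),(1.2,.024),(1.2,.0155)):
    n=nub(th,d); print(th,d,n[2:].round(1).tolist(), "minc",n[:,0].min().round(1))
E
```

```text
0 0 [[256.2, 220.4], [254.4, 216.9]] minc 254.4
0.8 0.024 [[257.6, 217.8], [259.1, 213.5]] minc 257.6
1 0.024 [[257.9, 216.1], [260.2, 212.0]] minc 257.9
1.1 0.024 [[258.2, 215.3], [260.8, 211.4]] minc 258.2
1.2 0.024 [[258.6, 214.5], [261.5, 210.8]] minc 258.6
1.2 0.0155 [[257.4, 213.4], [260.4, 209.6]] minc 257.4
```

send_rows([
  {"translation":[0,0,0],"yaw":0.5},
  {"translation":[0,0,0],"yaw":0.5},
  {"translation":[0,0,0],"yaw":0.5},
  {"translation":[0,0,0],"yaw":0},
  {"translation":[0,0,0],"yaw":0},
  {"translation":[0,0,0],"yaw":0},
  {"translation":[0,0,0],"yaw":0},
  {"translation":[0,0,0],"yaw":0},
  {"translation":[0,0,0],"yaw":0},
  {"translation":[0,0,0],"yaw":0},
])

```text
time: 21.6
eef_pos: [0.5893, -0.1608, 0.1844]
eef_rot: [0.717, 0.698, -0.004, -0.0]
wrist_force: [-19.4, -10.3, 14.8]
opening: 0.0241
grasp_force: 51.2
```

```bash
python3 - <<'E'
from h import *
import cv2
s=get_state(); print(s["wrist_force"],s["moment"],s["grasp_force"],s["qpos"][5])
b=capture("scene")[:,:,::-1]; cv2.imwrite("pics/h6_raw.png",b)
k=10
i=cv2.resize(b[198:233,245:285],None,fx=k,fy=k,interpolation=cv2.INTER_CUBIC); i=np.clip(255*(i/255.)**.5,0,255).astype(np.uint8); j=i.copy()
def dr(th,d,c):
    G=c0+(.102-d)*N; w=-(np.cos(th)*X-np.sin(th)*Y); v=np.cross(N,w)
    for h in(-.018,.006):
        P=np.array([G+h*N+a*.03*w+s_*.008*v for a,s_ in((1,1),(1,-1),(-1,-1),(-1,1),(1,1))])
        cv2.polylines(j,[np.int32((proj("scene",P)-[245,198]+.5)*k)],False,c,1)
dr(1.2,.024,(0,255,0)); dr(.9,.024,(0,0,255))
cv2.imwrite("pics/i.png",np.hstack([i,j]))
E
```

```text
[-19.35117534 -10.28290382  14.79643894] [-1.57864825  2.75048402  1.62116501] 51.19973171269521 -0.4290482412180711
```

View pics/i.png

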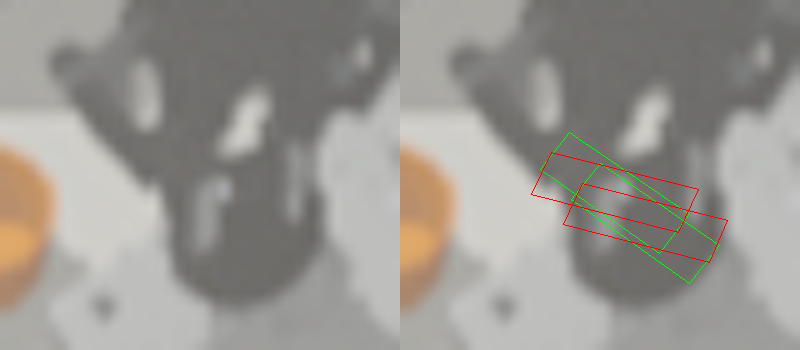

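The moment about z jumped to 1.6 N·m, so the turn has reached its end stop. Now I let the head rise along its axis.

send_rows([
  {"translation":[0,-0.033,-0.058],"yaw":0},
  {"translation":[0,-0.033,-0.058],"yaw":0},
  {"translation":[0,-0.033,-0.058],"yaw":0},
  {"translation":[0,-0.033,-0.058],"yaw":0},
  {"translation":[0,0,0],"yaw":0},
  {"translation":[0,0,0],"yaw":0},
  {"translation":[0,0,0],"yaw":0},
  {"translation":[0,0,0],"yaw":0},
  {"translation":[0,0,0],"yaw":0},
  {"translation":[0,0,0],"yaw":0},
])

```text
time: 22.65
eef_pos: [0.5861, -0.1605, 0.1897]
eef_rot: [0.716, 0.698, -0.003, -0.001]
wrist_force: [-10.6, -11.4, 2.5]
opening: 0.0243
grasp_force: 47.6
```

send_rows([
  {"translation":[0,-0.033,-0.058],"yaw":0},
  {"translation":[0,-0.033,-0.058],"yaw":0},
  {"translation":[0,-0.017,-0.029],"yaw":0},
  {"translation":[0,0,0],"yaw":0},
  {"translation":[0,0,0],"yaw":0},
  {"translation":[0,0,0],"yaw":0},
  {"translation":[0,0,0],"yaw":0},
  {"translation":[0,0,0],"yaw":0},
  {"translation":[0,0,0],"yaw":0},
  {"translation":[0,0,0],"yaw":0},
])

```text
time: 23.65
eef_pos: [0.5843, -0.1603, 0.1925]
eef_rot: [0.717, 0.698, -0.003, -0.001]
wrist_force: [-3.7, -11.7, -8.3]
opening: 0.024
grasp_force: 44.7
```

send_rows([
  {"translation":[0,0,0],"yaw":-0.5},
  {"translation":[0,0,0],"yaw":-0.5},
  {"translation":[0,0,0],"yaw":-0.5},
  {"translation":[0,0,0],"yaw":0},
  {"translation":[0,0,0],"yaw":0},
  {"translation":[0,0,0],"yaw":0},
  {"translation":[0,0,0],"yaw":0},
  {"translation":[0,0,0],"yaw":0},
  {"translation":[0,0,0],"yaw":0},
  {"translation":[0,0,0],"yaw":0},
], jaw=40)

```text
time: 24.65
eef_pos: [0.5843, -0.1585, 0.194]
eef_rot: [0.663, 0.749, -0.001, -0.002]
wrist_force: [-5.4, -1.0, 2.7]
opening: 0.0401
grasp_force: 2.7
```

Now lift straight up, clear of the head.

send_rows([
  {"translation":[0,0,-0.1],"yaw":0},
  {"translation":[0,0,-0.2],"yaw":0},
  {"translation":[0,0,-0.4],"yaw":0},
  {"translation":[0,0,-0.6],"yaw":0},
  {"translation":[0,0,-0.6],"yaw":0},
  {"translation":[0,0,-0.6],"yaw":0},
  {"translation":[0,0,-0.6],"yaw":0},
  {"translation":[0,0,-0.6],"yaw":0},
  {"translation":[0,0,0],"yaw":0},
  {"translation":[0,0,0],"yaw":0},
])

```text
time: 25.65
eef_pos: [0.5856, -0.1582, 0.3058]
eef_rot: [0.663, 0.749, 0.0, 0.0]
wrist_force: [0.4, -0.8, -0.3]
opening: 0.0402
grasp_force: 0.0
```

```bash
python3 - <<'E'
from h import *
import cv2
b=capture("scene")[:,:,::-1]; cv2.imwrite("pics/j_raw.png",b)
print(nub(1.2,.0155).round(1).tolist(),nub(0,0).round(1).tolist(),nub(1.2,.024).round(1).tolist())
for r in range(203,230): print(r,''.join('#' if v<50 else '+' if v<75 else '.' for v in b[r,240:290].max(1)))
o=cv2.imread("pics/scene0.png")
print("neighbour")
for r in range(145,170): print(r,''.join('#' if v<50 else '+' if v<75 else '.' for v in b[r,215:250].max(1)))
E
```

```text
[[260.6, 216.4], [263.5, 212.8], [257.4, 213.4], [260.4, 209.6]] [[259.4, 223.5], [257.6, 220.0], [256.2, 220.4], [254.4, 216.9]] [[261.7, 217.5], [264.6, 213.8], [258.6, 214.5], [261.5, 210.8]]
203 ..................................................
204 ..................................................
205 ..................................................
206 ..................................................
207 ..................................................
208 ..................................................
209 ..................................................
210 ..................................................
211 ..................................................
212 ............................++++..................
213 ....................+++...++++++++................
214 ...................+++++...++++++++...............
215 ...................++++....+++++++++..............
216 ....................+++....+++++++++..............
217 .....................++...++++++++++..............
218 .....................+++++++++++++++..............
219 .....................
[... 889 characters left out ...]
....................
153 ...................................
154 ..........+........................
155 ...........+.......................
156 ............++++...................
157 ............+++++++++++............
158 ............++++++++#++............
159 ...........++++++++++++............
160 ...........+++++++++++.............
161 ...........+++++++++++.............
162 ............++++++++...............
163 .............++++++................
164 ...................................
165 ...................................
166 ...................................
167 ...................................
168 ...................................
169 ...................................
```

The head now sits in the notch: its bottom edge is midway (row 226) and the wing nub is at (259,214), as predicted. Next is the ramekin.

send_rows([
  {"translation":[0,0,0],"yaw":0.6},
  {"translation":[0,0,0],"yaw":0.615},
  {"translation":[0.6,-0.12,0],"yaw":0},
  {"translation":[1,-0.12,0],"yaw":0},
  {"translation":[1,-0.12,0],"yaw":0},
  {"translation":[1,-0.12,0],"yaw":0},
  {"translation":[1,-0.12,0],"yaw":0},
  {"translation":[1,-0.12,0],"yaw":0},
  {"translation":[1,-0.12,0],"yaw":0},
  {"translation":[1,-0.12,0],"yaw":0},
], jaw=85)

```text
time: 26.7
eef_pos: [0.5556, 0.0719, 0.3053]
eef_rot: [0.706, 0.708, -0.0, -0.001]
wrist_force: [0.9, -0.2, -0.4]
opening: 0.0851
grasp_force: 0.0
```

send_rows([
  {"translation":[1,-0.12,0],"yaw":0},
  {"translation":[1,-0.12,0],"yaw":0},
  {"translation":[1,-0.12,0],"yaw":0},
  {"translation":[1,-0.12,0],"yaw":0},
  {"translation":[1,-0.12,0],"yaw":0},
  {"translation":[1,-0.12,0],"yaw":0},
  {"translation":[1,-0.12,0],"yaw":0},
  {"translation":[1,-0.12,0],"yaw":0},
  {"translation":[1,-0.12,0],"yaw":0},
  {"translation":[1,-0.12,0],"yaw":0},
])

```text
time: 27.7
eef_pos: [0.5191, 0.3715, 0.3053]
eef_rot: [0.706, 0.708, -0.001, -0.0]
wrist_force: [0.9, -0.2, 0.1]
opening: 0.085
grasp_force: 0.0
```

send_rows([
  {"translation":[0.8,0,0.4],"yaw":0},
  {"translation":[0.4,0,1],"yaw":0},
  {"translation":[0,0,1],"yaw":0},
  {"translation":[0,0,1],"yaw":0},
  {"translation":[0,0,1],"yaw":0},
  {"translation":[0,0,0.8],"yaw":0},
  {"translation":[0,0,0.4],"yaw":0},
  {"translation":[0,0,0],"yaw":0},
  {"translation":[0,0,0],"yaw":0},
  {"translation":[0,0,0],"yaw":0},
])

```text
time: 28.7
eef_pos: [0.5209, 0.4061, 0.1394]
eef_rot: [0.707, 0.707, 0.001, 0.0]
wrist_force: [0.1, -0.3, 0.3]
opening: 0.0851
grasp_force: 0.0
```

send_rows([
  {"translation":[0,-0.39,0],"yaw":0},
  {"translation":[0,0,0.5],"yaw":0},
  {"translation":[0,0,0.8],"yaw":0},
  {"translation":[0,0,0.8],"yaw":0},
  {"translation":[0,0,0.6],"yaw":0},
  {"translation":[0,0,0.3],"yaw":0},
  {"translation":[0,0,0.3],"yaw":0},
  {"translation":[0,0,0.3],"yaw":0},
  {"translation":[0,0,0],"yaw":0},
  {"translation":[0,0,0],"yaw":0},
])

```text
time: 29.7
eef_pos: [0.509, 0.4059, 0.0304]
eef_rot: [0.707, 0.707, 0.0, 0.0]
wrist_force: [-0.3, -0.4, -0.3]
opening: 0.0848
grasp_force: 0.0
```

```bash
python3 - <<'E'
from h import *
import cv2
b=capture("scene")[:,:,::-1]; t=capture("top")[:,:,::-1]; cv2.imwrite("pics/k_raw.png",b);s=get_state();print(s["eef_pos"],s["wrist_force"])
T=s["eef_pos"]; 
def dr(n,im,x,y,w,h,k):
    i=cv2.resize(im[y:y+h,x:x+w],None,fx=k,fy=k,interpolation=cv2.INTER_CUBIC)
    i=np.clip(255*(i/255.)**.6,0,255).astype(np.uint8)
    for dz,c in((-.019,(255,0,255)),(.012,(0,255,0))):
      for sg in(1,-1):
        P=[T+[sg*v,u,dz] for u,v in((.011,.0425),(.011,.057),(-.011,.057),(-.011,.0425),(.011,.0425))]
        cv2.polylines(i,[np.int32((proj(n,np.array(P))-[x,y]+.5)*k)],False,c,1)
    return i
cv2.imwrite("pics/k.png",np.hstack([dr("scene",b,165,130,60,60,6),dr("top",t,95,190,60,60,6)]))
E
```

```text
[0.50912296 0.40592433 0.03060724] [-0.54124441 -0.40381541  0.0132371 ]
```

View pics/k.png

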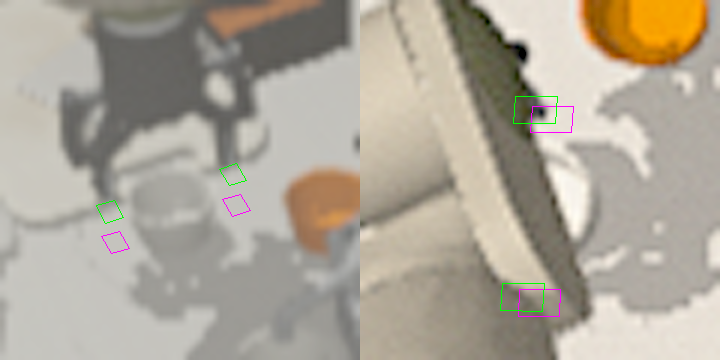

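send_rows([
  {"translation":[0,0,0.2],"yaw":0},
  {"translation":[0,0,0.2],"yaw":0},
  {"translation":[0,0,0.2],"yaw":0},
  {"translation":[0,0,0.15],"yaw":0},
  {"translation":[0,0,0.1],"yaw":0},
  {"translation":[0,0,0.1],"yaw":0},
  {"translation":[0,0,0],"yaw":0},
  {"translation":[0,0,0],"yaw":0},
  {"translation":[0,0,0],"yaw":0},
  {"translation":[0,0,0],"yaw":0},
])

```text
time: 30.8
eef_pos: [0.5089, 0.4058, 0.0016]
eef_rot: [0.707, 0.707, 0.0, 0.0]
wrist_force: [-0.3, 0.6, -0.1]
opening: 0.0849
grasp_force: 0.0
```

send_rows([
  {"translation":[0,0,0],"yaw":0},
  {"translation":[0,0,0],"yaw":0},
  {"translation":[0,0,0],"yaw":0},
  {"translation":[0,0,0],"yaw":0},
  {"translation":[0,0,0],"yaw":0},
  {"translation":[0,0,0],"yaw":0},
  {"translation":[0,0,0],"yaw":0},
  {"translation":[0,0,0],"yaw":0},
  {"translation":[0,0,0],"yaw":0},
  {"translation":[0,0,0],"yaw":0},
], jaw=55, squeeze=35)

```text
time: 31.8
eef_pos: [0.5089, 0.4058, 0.0022]
eef_rot: [0.707, 0.707, 0.0, 0.0]
wrist_force: [-1.7, -0.2, 5.3]
opening: 0.0662
grasp_force: 38.2
```

send_rows([
  {"translation":[0,0,-0.1],"yaw":0},
  {"translation":[0,0,-0.2],"yaw":0},
  {"translation":[0,0,-0.4],"yaw":0},
  {"translation":[0,0,-0.6],"yaw":0},
  {"translation":[0,0,-0.8],"yaw":0},
  {"translation":[0,0,-0.8],"yaw":0},
  {"translation":[0,0,-0.8],"yaw":0},
  {"translation":[0,0,-0.8],"yaw":0},
  {"translation":[0,0,-0.3],"yaw":0},
  {"translation":[0,0,0],"yaw":0},
])

```text
time: 32.8
eef_pos: [0.5092, 0.4059, 0.1469]
eef_rot: [0.707, 0.707, 0.001, 0.0]
wrist_force: [-1.1, 0.1, -1.5]
opening: 0.066
grasp_force: 39.3
```

send_rows([
  {"translation":[-0.4,-0.135,0],"yaw":0},
  {"translation":[-0.8,-0.135,0],"yaw":0},
  {"translation":[-1,-0.135,0],"yaw":0},
  {"translation":[-1,-0.135,0],"yaw":0},
  {"translation":[-1,-0.135,0],"yaw":0},
  {"translation":[-1,-0.135,0],"yaw":0},
  {"translation":[-1,-0.135,0],"yaw":0},
  {"translation":[-1,-0.135,0],"yaw":0},
  {"translation":[-1,-0.135,0],"yaw":0},
  {"translation":[-1,-0.135,0],"yaw":0},
])

```text
time: 33.8
eef_pos: [0.4675, 0.1285, 0.1443]
eef_rot: [0.707, 0.707, -0.001, -0.001]
wrist_force: [-0.5, 1.1, -0.4]
opening: 0.0663
grasp_force: 39.3
```

send_rows([
  {"translation":[-1,-0.135,0],"yaw":0},
  {"translation":[-1,-0.135,0],"yaw":0},
  {"translation":[-1,-0.135,0],"yaw":0},
  {"translation":[-1,-0.135,0],"yaw":0},
  {"translation":[-1,-0.135,0],"yaw":0},
  {"translation":[-1,-0.135,0],"yaw":0},
  {"translation":[-1,-0.135,0],"yaw":0},
  {"translation":[-1,-0.135,0],"yaw":0},
  {"translation":[-0.8,-0.135,0],"yaw":0},
  {"translation":[-0.3,-0.135,0],"yaw":0},
])

```text
time: 34.8
eef_pos: [0.4274, -0.1448, 0.1444]
eef_rot: [0.708, 0.707, -0.0, -0.001]
wrist_force: [0.8, 0.6, -1.4]
opening: 0.0662
grasp_force: 39.3
```

send_rows([
  {"translation":[0,0,0],"yaw":-1},
  {"translation":[0,0,0],"yaw":-1},
  {"translation":[0,0,0],"yaw":-1},
  {"translation":[0,0,0],"yaw":-1},
  {"translation":[0,0,0],"yaw":-1},
  {"translation":[0,0,0],"yaw":-1},
  {"translation":[0,0,0],"yaw":-1},
  {"translation":[0,0,0],"yaw":-1},
  {"translation":[0,0,0],"yaw":-1},
  {"translation":[0,0,0],"yaw":-1},
])

```text
time: 35.8
eef_pos: [0.4276, -0.1424, 0.1447]
eef_rot: [0.279, 0.96, 0.0, -0.001]
wrist_force: [0.3, 0.2, -2.2]
opening: 0.0661
grasp_force: 39.3
```

send_rows([
  {"translation":[0,0,0],"yaw":-1},
  {"translation":[0,0,0],"yaw":-1},
  {"translation":[0,0,0],"yaw":-1},
  {"translation":[0,0,0],"yaw":-1},
  {"translation":[0,0,0],"yaw":-0.84},
  {"translation":[0,0,0],"yaw":0},
  {"translation":[0,0,0],"yaw":0},
  {"translation":[0,0,0],"yaw":0},
  {"translation":[0,0,0],"yaw":0},
  {"translation":[0,0,0],"yaw":0},
])

```text
time: 36.8
eef_pos: [0.428, -0.1433, 0.1453]
eef_rot: [0.043, 0.999, 0.0, -0.0]
wrist_force: [-0.4, 0.6, -0.5]
opening: 0.0658
grasp_force: 39.3
```

send_rows([
  {"translation":[0,0,0.4],"yaw":0},
  {"translation":[0,0,0.8],"yaw":0},
  {"translation":[0,0,0.9],"yaw":0},
  {"translation":[0,0,0.9],"yaw":0},
  {"translation":[0,0,0.8],"yaw":0},
  {"translation":[0,0,0.5],"yaw":0},
  {"translation":[0,0,0.25],"yaw":0},
  {"translation":[0,0,0.12],"yaw":0},
  {"translation":[0,0,0.05],"yaw":0},
  {"translation":[0,0,0],"yaw":0},
])

```text
time: 37.8
eef_pos: [0.4283, -0.1435, 0.0042]
eef_rot: [0.043, 0.999, -0.0, 0.0]
wrist_force: [0.4, 0.3, -0.9]
opening: 0.0662
grasp_force: 39.4
```

send_rows([
  {"translation":[0,0,0.04],"yaw":0},
  {"translation":[0,0,0.03],"yaw":0},
  {"translation":[0,0,0],"yaw":0},
  {"translation":[0,0,0],"yaw":0},
  {"translation":[0,0,0],"yaw":0},
  {"translation":[0,0,0],"yaw":0},
  {"translation":[0,0,0],"yaw":0},
  {"translation":[0,0,0],"yaw":0},
  {"translation":[0,0,0],"yaw":0},
  {"translation":[0,0,0],"yaw":0},
])

```text
time: 38.8
eef_pos: [0.4282, -0.1434, 0.0022]
eef_rot: [0.043, 0.999, -0.0, 0.0]
wrist_force: [-1.7, -1.2, 6.4]
opening: 0.066
grasp_force: 39.9
```

send_rows([
  {"translation":[0,0,0],"yaw":0},
  {"translation":[0,0,0],"yaw":0},
  {"translation":[0,0,0],"yaw":0},
  {"translation":[0,0,-0.3],"yaw":0},
  {"translation":[0,0,-0.6],"yaw":0},
  {"translation":[0,0,-0.7],"yaw":0},
  {"translation":[0,0,-0.5],"yaw":0},
  {"translation":[0,0,-0.2],"yaw":0},
  {"translation":[0,0,0],"yaw":0},
  {"translation":[0,0,0],"yaw":0},
], jaw=85)

```text
time: 39.8
eef_pos: [0.4278, -0.1432, 0.0703]
eef_rot: [0.043, 0.999, 0.0, -0.0]
wrist_force: [-0.8, 0.1, -0.2]
opening: 0.0849
grasp_force: 0.0
```

send_rows([
  {"translation":[0.4,0,0],"yaw":0},
  {"translation":[0.7,0,0],"yaw":0},
  {"translation":[0.8,0,0],"yaw":0},
  {"translation":[0.6,0,0],"yaw":0},
  {"translation":[0,0,0.4],"yaw":0},
  {"translation":[0,0,0.6],"yaw":0},
  {"translation":[0,0,0.6],"yaw":0},
  {"translation":[0,0,0.37],"yaw":0},
  {"translation":[0,0,0.1],"yaw":0},
  {"translation":[0,0,0],"yaw":0},
], jaw=26)

```text
time: 40.8
eef_pos: [0.3698, -0.1484, 0.0126]
eef_rot: [0.044, 0.999, -0.012, 0.02]
wrist_force: [54.5, -10.9, 9.6]
opening: 0.0259
grasp_force: 28.1
```

```bash
python3 - <<'E'
from h import *
import cv2
t=capture("top")[:,:,::-1];b=capture("scene")[:,:,::-1];cv2.imwrite("pics/l_raw.png",b);cv2.imwrite("pics/lt_raw.png",t);s=get_state();print(s["eef_pos"],s["wrist_force"])
p=proj("scene",[.428,-.1434,.038])[0];print(p,proj("scene",[.5,-.149,.064])[0],proj("top",[.428,-.1434,.038])[0])
x,y=np.int32(p)
for r in range(y-14,y+16): print(r,x-24,' '.join('%3d'%v for v in b[r,x-24:x+24:2].max(1)))
E
```

```text
[ 0.36979442 -0.14842718  0.01261729] [ 55.25017575 -10.10376302   8.79221719]
[224.22905145 259.57496647] [243.13584291 249.10806676] [296.64673706 250.59008388]
245 200  72  85 105  95  81  57  53  52  98 119 116 118 117 128 156 173 172 172 172 173 172 159 140 121
246 200  86 102  98  87  67  53  54  53 116 146 118 120 128 156 172 172 172 172 172 172 173 138 127 130
247 200  84  94  79  66  54  53  54  53 141 170 151 151 156 172 173 173 172 172 172 172 170 123 109 159
248 200  59  62  55  55  53  53  54  54 152 174 172 172 173 173 173 172 172 172 173 172 168 113 100 170
249 200  53  53  54  53  54  53  54  59 163 174 173 173 173 173 173 172 173 172 172 173 168 112 103 172
250 200  52  52  55  53  54  54  52  79 173 174 173 173 173 173 172 173 172 172 172 172 169 122 114 172
251 200  53  51  52  53  54  53  52 109 174 174 173 174 173 174 172 173 172 172 172 172 172 151 150 173
252 200  53  53  52  53  53  54  59 150 174 175 175 170 166 175 174 173 172 173 172 172 172 172 172 173
253 200  52  54  51  53  53  54  77 173 174 176 161 152 146 162 170 174 172 172 172 173 173 173 173 173
2
[... 1482 characters left out ...]
  70  71  59 110 116 134 145 143 124 117 104 117 118 117 172 172 173 172 172
269 200 118 117 116  94  52  69  67  56 114 110 116 122 119 115 109 107 118 118 117 172 172 173 173 172
270 200 118 118 117 108  52  59  57  64 116 109 113 115 116 114 109 114 117 119 117 171 173 172 173 172
271 200 117 114 117 110  52  52  53  93 118 113 110 112 114 112 112 117 118 118 127 172 172 172 173 172
272 200 116 110 117 111  57  51  58 113 119 117 113 113 114 114 118 119 118 118 135 173 172 172 173 172
273 200 116 113 116 115  77  53  72 115 117 117 117 116 117 118 117 118 118 117 137 173 172 172 172 173
274 200 117 117 117 116 100  76 101 117 118 117 117 118 118 118 118 118 117 117 156 173 172 172 172 173
```

send_rows([
  {"translation":[-0.3,0,0],"yaw":0},
  {"translation":[-0.3,0,0],"yaw":0},
  {"translation":[0,0,0],"yaw":0},
  {"translation":[0,0,0],"yaw":0},
  {"translation":[0,0,0],"yaw":0},
  {"translation":[0,0,0],"yaw":0},
  {"translation":[0,0,0],"yaw":0},
  {"translation":[0,0,0],"yaw":0},
  {"translation":[0,0,0],"yaw":0},
  {"translation":[0,0,0],"yaw":0},
])

```text
time: 41.9
eef_pos: [0.3714, -0.1385, 0.0083]
eef_rot: [0.043, 0.999, -0.0, 0.0]
wrist_force: [6.8, 0.2, -2.4]
opening: 0.0258
grasp_force: 3.1
```

```bash
python3 - <<'E'
from h import *
import cv2
s=get_state();print(s)
print(atz("top",(293,278),0),atz("top",(350,280),0),atz("top",(385,282),0), atz("top",(150,305),0))
o=cv2.imread("pics/top0.png")
for r in range(262,292,2): print(r,' '.join('%3d'%v for v in o[r,270:400:5].max(1)))
E
```

```text
{'time': 41.9, 'qpos': array([-6.58165021e-01,  4.57567134e-01,  2.00234008e+00,  7.03082221e-04,
        6.80895793e-01, -2.14281199e+00]), 'qd': array([-0.00020287, -0.00169869, -0.00212188, -0.00034269, -0.00186999,
       -0.00213768]), 'tau': array([ -0.79983696, -35.87366581,  -7.00222448,  -0.4922281 ,
         1.27372887,   0.09860324]), 'eef_pos': array([ 0.37141394, -0.13849234,  0.00834766]), 'eef_rot': array([ 4.33341616e-02,  9.99060531e-01, -4.70055643e-05,  4.50216807e-04]), 'wrist_force': array([ 6.81813507,  0.23145576, -2.41483585]), 'moment': array([-0.05932823, -1.00930872,  0.07310523]), 'grasp_force': 3.107008847873658, 'opening': 0.025844942038191394}
[ 0.34431877 -0.13426446] [ 0.33954929 -0.31485871] [ 0.33422723 -0.42540837] [0.25741262 0.31526303]
262 207 210 208 213 209 215 212 216 212 209 211 213 207 207 210 208 223 123 134 134 135 134 132 136 135 134
264 212 213 214 212 210 210 210 211 206 206 207 209 213 208 212 222 129 131 137 131 137 135 136 136 134 131
266 210 211 208 213 213 209 211 208 210 209 210 209 215 217 176 129 138 134 133 135 131 133 137 133
[... 604 characters left out ...]
  84 120 120 114 116 129 135 135 139 138 129 132 135
280 207 210 208 149 210 163  74  61  60  74  83  70 107 156 147 117 121 152 152 155 153 152 151 133 134 136
282 209 215 203 223 129 141  52  63  66  83 109 170 180 164 144 120  92 148 148 141 142 124 160 129 138 134
284 212 173 153 134 136  85  81  74 103 157 198 188 173 161 150 127  81 126 124 133 114 205 213 148 133 135
286 130 135 131 125 132  71  61 133 196 201 195 184 175 167 152 126  92 135 133 124 205 208 210 156 136 136
288 136 139 129 134 111 114 181 197 199 202 195 189 180 165 151 128  96 132 182 217 209 211 208 221 133 136
290 133 131 134 132 140 177 185 189 200 201 195 183 182 168 153 133  98 184 208 208 206 210 211 217 138 134
```

send_rows([
  {"translation":[-0.2,0,0],"yaw":0},
  {"translation":[-0.25,0,0],"yaw":0},
  {"translation":[-0.25,0,0],"yaw":0},
  {"translation":[-0.25,0,0],"yaw":0},
  {"translation":[-0.25,0,0],"yaw":0},
  {"translation":[-0.25,0,0],"yaw":0},
  {"translation":[-0.25,0,0],"yaw":0},
  {"translation":[-0.2,0,0],"yaw":0},
  {"translation":[-0.1,0,0],"yaw":0},
  {"translation":[0,0,0],"yaw":0},
])

```text
time: 42.9
eef_pos: [0.4314, -0.1436, 0.0086]
eef_rot: [0.043, 0.999, -0.0, 0.0]
wrist_force: [-0.0, -0.2, 0.1]
opening: 0.026
grasp_force: 0.0
```

```bash
python3 - <<'E'
from h import *
import cv2
b=capture("scene")[:,:,::-1];cv2.imwrite("pics/m_raw.png",b);s=get_state();print(s["eef_pos"],s["wrist_force"])
T=s["eef_pos"]
for d in(.036,.041,.046): print(proj("scene",[T[0]+.996*d,T[1]-.088*d,.038])[0])
x,y=np.int32(proj("scene",[T[0]+.041,T[1],.038])[0])
for r in range(y-16,y+18): print(r,x-24,' '.join('%3d'%v for v in b[r,x-24:x+24:2].max(1)))
E
```

```text
[ 0.43115734 -0.14355706  0.00856937] [-0.47280549  0.47911166  0.29128334]
[234.62017541 256.23300487]
[235.93661504 255.81346995]
[237.25043054 255.39477131]
239 211 149  75  77  84  84  84  91  97  92  66  53  54 171 171 171 169 169 170 170 167 130 138 118  93
240 211 163  58  65  80  80  80  91  87  64  55  53  55 171 171 170 170 170 170 168 159 140 123 101  92
241 211 165  58  55  58  57  58  63  58  54  53  53  55 171 171 170 170 170 170 160 145 129 105  95  98
242 211 164  58  54  55  56  54  55  55  55  54  53  60 170 171 170 170 170 168 148 133 111  95  94 104
243 211 168  68  54  54  55  55  56  55  53  52  52  77 170 171 171 171 168 157 138 118 105  92  93 141
244 211 173  99  54  56  56  55  55  55  55  55  51 105 171 171 171 171 161 142 123 128 137  92  93 145
245 211 173 140  53  55  56  56  55  55  54  55  55 134 172 170 171 169 148 130 113 158 161  92  93 116
246 211 173 164  64  54  56  55  54  55  54  53  78 160 171 170 172 164 129 117 145 170 166  97  92 107
247 211 172 171 113  57  55  56  55  56  55  55 114 171 172 172 172 151 111 116 169 170 170 105  92  93
248 
[... 1895 characters left out ...]
 117 108  72  61  84 108 110 114 114 111 109 113 117 116 115 115 118 115 114
267 211 117 117 118 117 117 117 115  90  94 106 113 111 111 112 111 114 116 116 116 116 119 118 118 118
268 211 117 117 117 117 117 117 117 111 117 117 117 114 113 113 114 116 116 116 116 127 150 150 148 149
269 211 117 116 117 117 116 118 118 117 118 118 117 116 117 116 116 117 116 117 117 154 171 172 171 170
270 211 117 117 117 117 116 117 118 118 117 117 116 117 117 116 116 116 116 116 116 149 151 171 171 172
271 211 117 117 117 117 117 117 117 117 117 117 116 116 116 115 115 116 117 117 116 119 119 150 157 171
272 211 117 117 117 117 117 117 117 117 117 117 117 117 117 116 116 116 116 116 116 116 115 119 128 156
```

send_rows([
  {"translation":[-0.1,0,0],"yaw":0},
  {"translation":[-0.15,0,0],"yaw":0},
  {"translation":[-0.15,0,0],"yaw":0},
  {"translation":[-0.12,0,0],"yaw":0},
  {"translation":[-0.08,0,0],"yaw":0},
  {"translation":[0,0,0],"yaw":0},
  {"translation":[0,0,0],"yaw":0},
  {"translation":[0,0,0],"yaw":0},
  {"translation":[0,0,0],"yaw":0},
  {"translation":[0,0,0],"yaw":0},
])

```text
time: 43.95
eef_pos: [0.449, -0.1451, 0.0086]
eef_rot: [0.043, 0.999, -0.0, 0.0]
wrist_force: [0.5, -0.2, 0.7]
opening: 0.0262
grasp_force: 0.0
```

send_rows([
  {"translation":[0.2,0,0],"yaw":0},
  {"translation":[0.5,0,0],"yaw":0},
  {"translation":[0.3,0,-0.2],"yaw":0},
  {"translation":[0,0,-0.6],"yaw":0},
  {"translation":[0,0,-0.9],"yaw":0},
  {"translation":[0,0,-1],"yaw":0},
  {"translation":[0,0,-1],"yaw":0},
  {"translation":[0,0,-1],"yaw":0},
  {"translation":[0,0,-1],"yaw":0},
  {"translation":[0,0,-0.5],"yaw":0},
])

```text
time: 44.95
eef_pos: [0.4192, -0.1427, 0.1974]
eef_rot: [0.043, 0.999, -0.001, 0.002]
wrist_force: [-0.8, -0.1, 0.0]
opening: 0.0261
grasp_force: 0.0
```

```bash
python3 - <<'E'
from h import *
import cv2
b=capture("scene")[:,:,::-1];t=capture("top")[:,:,::-1];cv2.imwrite("pics/n_raw.png",b);cv2.imwrite("pics/nt_raw.png",t);s=get_state();print(s["eef_pos"],s["wrist_force"])
o=cv2.imread("pics/scene0.png")
x,y=np.int32(proj("scene",[.495,-.149,.03])[0]); print(proj("scene",[.5,-.149,.038])[0])
a=np.linspace(0,6.3,13); C=np.array([[.0345*np.cos(u),.0345*np.sin(u),.038] for u in a])
print("rim bbox predicted", proj("scene",C+[.5,-.149,0]).min(0),proj("scene",C+[.5,-.149,0]).max(0))
d=np.abs(b.astype(int)-o).max(2)
for r in range(y-18,y+18): print(r,x-24,' '.join('%3d'%v for v in b[r,x-24:x+24:2].max(1)))
E
```

```text
[ 0.41944523 -0.1429023   0.19666459] [ 0.50083469 -0.15654244 -0.71130164]
[243.21515927 253.33661692]
rim bbox predicted [233.68019535 245.52299227] [252.77705693 261.45887921]
237 217 179 178 155 118 108 118 118 170 171 171 170 170 169 171 169 170 167  99 116 142 128 109  98  99
238 217 149 145 123 111 111 118 118 170 171 171 170 171 169 170 170 170 167 109 134 134 111 102  99 101
239 217 125 124 118 110 115 119 118 171 170 172 171 171 170 170 171 170 167 131 138 119  96 100 100 124
240 217 121 120 116 112 118 118 117 170 170 172 171 171 170 169 170 168 159 140 124 102  94  99 108 143
241 217 118 118 116 116 118 119 118 170 171 171 171 171 171 170 170 160 146 130 106  96  99 108 130 145
242 217 118 118 117 119 118 117 128 171 171 171 171 171 171 170 169 148 134 113  97  97 106 129 142 143
243 217 118 119 118 118 118 118 154 172 171 171 171 171 171 168 157 139 119 106  94  95 141 143 143 142
244 217 117 117 118 118 117 121 170 171 171 170 171 171 171 161 142 124 129 138  94  94 145 143 142 141
245 217 121 117 118 117 121 148 171 171 171 171 171 171 169 148 130 116 158 161  94  94 1
[... 2122 characters left out ...]
 172 171 171 171 166 149 115 114 113 115 117 118 118 118 116 115 118 117 108
267 217 171 172 172 172 173 173 172 171 171 171 152 118 116 116 117 117 118 117 119 119 118 146 149 121
268 217 173 172 172 172 172 173 171 172 172 172 146 116 117 117 118 118 117 118 149 149 149 169 170 144
269 217 173 172 172 171 172 172 172 171 171 172 166 121 116 117 116 117 116 129 171 170 170 171 171 165
270 217 173 172 172 172 172 173 172 171 172 172 172 150 122 117 119 119 119 153 173 171 171 170 170 170
271 217 158 171 173 172 172 172 172 171 171 172 171 170 151 130 144 147 150 169 172 171 170 170 171 170
272 217 129 157 172 173 172 172 172 172 172 171 171 171 170 156 167 170 170 171 171 171 170 170 170 170
```

```bash
python3 - <<'E'
from h import *
import cv2
b=cv2.imread("pics/n_raw.png"); j=cv2.imread("pics/j_raw.png")
print("head diff vs locked view",np.abs(b[206:230,255:282].astype(int)-j[206:230,255:282]).max())
print(job_done())
E
```

```text
head diff vs locked view 3
the job is handed in; nothing more can be done
None
```

The job is handed in. By the camera and force readings, the pump head is down, turned and resting in its lock, and the spare ramekin stands within about 2 mm of centre under the spout; while I positioned to push it, the fingers hit an unlisted object, probably a whisk, at about 55 N.

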